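# Tighten the die ring of a clay extruder with a two-pin spanner

## Robot

A 6-joint arm with a two-finger parallel gripper is mounted at the origin on the work surface. World frame = base frame: x ahead of the robot, y to its left, z up, the work surface at z = 0. Lengths are in m, angles in degrees, forces in N, time in s.
With the tool pointing down it reaches from about 0.325 to 0.775 m from the base axis. Payload 5.5 kg.
Tool frame: the origin (TCP) lies midway between the tips of the shut fingers; the grasp point (between the pads) lies 19 mm behind it; z points along the fingers, x is the direction in which the jaws open and shut, and the axes are right-handed (so a half turn about z gives the same grasp; the last joint's range is limited). The gripper opens to 85 mm and grips with 20 to 120 N. Pads are 22 mm wide; open, the fingers measure 114 mm over their backs; the gripper's body (76 mm by 85 mm) begins 54 mm behind the grasp point. The pads swing forward as they close: fully open they stand 13 mm farther back than shut.
Start: joints at [-73.264, 5.22, 70.514, -0, 104.267, -3.249], TCP at [0.205, -0.564, 0.231] pointing down, gripper open.
Joint ranges: [-164.24, 164.24], [-49.07, 125.15], [9.68, 141.18], [-86.29, 266.29], [3.28, 154.24], [-151.56, 151.56]. Speed limits (degrees/s): [147.25, 147.25, 172.46, 180, 180, 180].

## Interface

Orientations are given as [roll, pitch, yaw] about the fixed x, y, z axes, in that order (R = Rz(yaw) Ry(pitch) Rx(roll)).
In Python, from workcell import * gives the robot as it stands.
- The arm moves only by the tool send_rows, never from a script. Its argument "rows" is a list of rows, each a list of 3 entries, a list of its own where there are three numbers: the turn, a rotation vector about the world's x, y, z in degrees, then the shift along the world's x, y, z in m, then the closure, from 0 (fully open) to 1 (shut). A call has 1 to 5 rows; each row shifts and turns the commanded pose from where the row before left it; what a row does not reach is not made up. A row lasts 1/12 s, in which the tool goes at most 41.7 mm and 7.16 degrees, less where a joint would pass 70% of its speed; a pose out of reach is approached as far as the arm can. A call is refused whole if a number of a shift passes 0.0417 or a number of a turn 7.16, either way. A call with a gripper value outside its range is refused whole. The fingers move at their own pace and stop on an object; the grip force is fixed at half the most. Time passes only in rows, so rows that do not move let the fingers close. It gives the time, the measured TCP pose, the force and the opening at its end, in the units of the state.
- get_obs(): the state, without advancing time (a new reading comes with each control period).
- get_image(name): name is "scene" or "side" or "wrist"; returns the picture (420x560x3 uint8, red, green, blue); there is no depth.
- calibration(name): a dict with "intrinsics" (3x3 intrinsics, pixels), "R" (3x3) and "t" (3): a world point X has camera coordinates R X + t. Camera axes: x right, y down, z forward; pixel columns grow to the right and rows downward; lengths in m; the calibration is good to about 2 mm. A picture is of the moment at which its call begins: read the wrist's pose just before it. calibration takes no time and is no camera call; for the wrist camera it gives the pose at the moment of the call.
- sign_off(): hands the job in, once; it reports no verdict.
Trained networks look in the newest picture that a camera, given by its name, has taken for a name from the list of things; names that differ only in an ending like _2 or _b are one class to them, and where a whole thing is asked for, a point or a joint stands for the part that bears it (a point fixed in the world has none). Each returns a list of dicts, best first, with "confidence" (0 to 1); they miss things now and then, are a little off and sometimes report something else, mostly with a low value. They report only what shows in the picture. A call takes as long as a camera call. They do not tell look-alikes from the thing itself.
- boxes_of(camera, name): "at" ([row, column] in pixels, amid what is visible of it).
- tip_of(camera, name): "at" ([row, column] in pixels: a listed point, or the origin of a listed thing).
The state is a dict: "t": time; "q": joint angles; "dq": joint speeds; "joint_torque": joint torques, N m; "tool_pos": TCP position; "orientation": TCP orientation; "wrist_force": force on the tool from outside, world axes, zero at the start; "moment": the same for the moment, N m; "opening": opening from 0.0 (shut) to 1.0 (fully open).
Only numpy, scipy, OpenCV 4.12 (cv2) and the standard library are available. Lean on these libraries where they do the work, as an engineer would, in place of code of your own. Each camera call takes 0.05 s, during which the arm holds its last target.

## Task

Take the two-pin spanner from its wooden rest, find the two holes in the clay extruder's retaining ring and let both pins drop fully in before you turn it. Then tighten the ring clockwise (seen from above) until it stops, pressing and turning gently and touching the extruder with the spanner only, and put the spanner back upright in the slot of its rest. Leave everything else on the bench alone.

Things in the scene. Friction and masses are not known exactly. Their poses are not given: they have to be found in the camera images.
- stand: the clay extruder, bolted down: grey base 110 x 110 x 10 mm, round barrel about 87 mm across, on top a steel retaining ring (88 mm outside, 34 mm opening with a brass die inside, 12 mm thick, flat upper face 92 mm above the bench). Origin: centre of the base's underside, on the ring's axis; z up; the base's sides lie along its x and y
- ring_face (a point): centre of the ring's upper face; fixed to the stand, axes as the stand's. Two round through holes, 10 mm wide, 12 mm deep, lie 29 mm either side of it. Their angle is not measured: the line through them is turned from the stand's x axis by d - q (anticlockwise positive; q: ring joint), d unknown in -0.30 to 0.30 rad. Pins slid over the face with 3 to 8 N do not turn the ring, and drop in
- ring (a joint): angle of the retaining ring (rad), grows as it is turned clockwise seen from above (tightened). It starts between 0 and 0.2; the tight stop is at 0.95 (unscrewed, it stops at -0.15). It stays where it is left; turning takes about 0.3 N m. The spanner must not push on the ring with more than 40 N
- spanner_grip (a point): centre of the grip block, 44 (x) x 14 (y) x 50 mm high, of the dark steel two-pin spanner (about 0.22 kg). Under the block a bar 80 x 22 x 8 mm along x, underside 33 mm below this point; under the bar two round pins 7 mm thick, 9 mm long, at x = +29 and -29 mm, tips 42 mm below this point. Same both ways round. Pins fully in: this point is 33 mm above ring_face
- rest: fixed wooden rest: block 110 (x) x 50 (y) x 40 mm high, a slot 72 (x) x 13 (y) x 14 mm deep in the middle of its top. Origin: centre of its underside; z up. The spanner stands upright in it, pins in the slot, bar on the top along x, spanner_grip 73 mm above the bench
- modelling_tool: bystander: wooden modelling tool, 143 mm long (along x), 16 mm wide, 8 mm high, flat on the bench; origin under the middle of its handle
Not all that is in view belongs to the job. Of the things that look like the part that bears spanner_grip, the larger one is meant.

How it is judged:
By the outcome, as a careful person would: the job done as asked, in the order asked, and still so for the second after the job is handed in, with the robot touching nothing.
It also fails if it takes over 72 s, if anything falls off the work surface, if the arm or the gripper's body presses on something with over 40 N, if the wrist force passes 120 N, or if a joint passes its speed limit or range.

## Working session

There is one attempt and no reset: what is moved stays moved. The work goes in short steps, Python scripts to look and compute and a tool call to move; the robot and the scene stay as the last step left them, time stands still between calls to the robot, and variables do not carry over. Pictures are saved under pics/ and viewed, and the job is handed in when it is done.

Besides the shell and the picture viewer there is one more tool, called after "Request:" as a command line: name --argument value ..., lists and objects as JSON in quotes. send_rows: Moves the arm, as the interface text tells. Its arguments: {"type":"object","properties":{"rows":{"type":"array","items":{"type":"array"}}},"required":["rows"]}

```bash
ls; mkdir -p pics; cat > h.py <<'E'
from workcell import *
import numpy as np, cv2
def snap(n,f):
    im=get_image(n); cv2.imwrite('pics/'+f,im[:,:,::-1]); return im
def ray(n,rc,z,cal=None):
    c=cal or calibration(n); K=np.array(c['intrinsics']);R=np.array(c['R']);t=np.array(c['t'])
    d=R.T@np.linalg.solve(K,[rc[1],rc[0],1.]); o=-R.T@t
    return o+d*(z-o[2])/d[2]
def proj(n,X,cal=None):
    c=cal or calibration(n); p=np.array(c['intrinsics'])@(np.array(c['R'])@np.array(X)+np.array(c['t'])); return p[1]/p[2],p[0]/p[2]
E
python3 - <<'E'
from h import *
np.set_printoptions(precision=4,suppress=True)
print(get_obs())
for n in ['scene','side','wrist']:
    snap(n,n+'0.png')
    for k,z in [('stand',0),('ring_face',.092),('spanner_grip',.073),('rest',0),('modelling_tool',0)]:
        for f in (tip_of,boxes_of):
            print(n,k,f.__name__,[(np.round(d['at'],1),round(d['confidence'],2),ray(n,d['at'],z)) for d in f(n,k)[:3]])
E
```

```text
pics
{'t': 0.0, 'q': array([-73.2653,   5.2635,  70.5816,  -0.0005, 104.2672,  -3.2497]), 'dq': array([ 0.0421, -0.1246, -0.0084,  0.0942, -0.1118, -0.0262]), 'joint_torque': array([ -0.0004, -45.873 , -41.8028,  -0.    ,   0.0116,  -0.    ]), 'tool_pos': array([ 0.205 , -0.5636,  0.2301]), 'orientation': array([-179.9941,    0.1121,  -70.0157]), 'wrist_force': array([-0.0431, -0.4264, -0.8879]), 'moment': array([ 0.0244, -0.0273,  0.044 ]), 'opening': 0.9994162099825131}
scene stand call [(array([182.8, 292.2]), 0.73, array([0.4721, 0.1919, 0.    ]))]
scene stand call [(array([182.1, 292.1]), 0.55, array([0.4706, 0.1941, 0.    ]))]
scene ring_face call []
scene ring_face call [(array([178.2, 290.2]), 0.81, array([0.5158, 0.0989, 0.092 ])), (array([155.8, 289.4]), 0.38, array([0.474 , 0.1683, 0.092 ]))]
scene spanner_grip call [(array([264. , 177.6]), 0.8, array([ 0.4621, -0.185 ,  0.073 ])), (array([240.7, 228.1]), 0.52, array([ 0.5015, -0.097 ,  0.073 ]))]
scene spanner_grip call [(array([243.7, 223.6]), 0.74, array([ 0.4992, -0.107 ,  0.073 ])), (array([267.8, 183.7]), 0.61, array
[... 976 characters left out ...]
8.3]), 0.68, array([0.42  , 0.0164, 0.073 ])), (array([333.5, 253.4]), 0.46, array([0.4191, 0.2378, 0.073 ]))]
side rest call [(array([203.9, 352.5]), 0.73, array([ 0.4715, -0.1928,  0.    ]))]
side rest call [(array([201.7, 353.3]), 0.57, array([ 0.4734, -0.2007,  0.    ]))]
side modelling_tool call [(array([243.4, 275.7]), 0.68, array([ 0.5423, -0.0017,  0.    ]))]
side modelling_tool call [(array([240.6, 271.7]), 0.88, array([ 0.5534, -0.0043,  0.    ]))]
wrist stand call []
wrist stand call []
wrist ring_face call []
wrist ring_face call []
wrist spanner_grip call []
wrist spanner_grip call []
wrist rest call []
wrist rest call []
wrist modelling_tool call []
wrist modelling_tool call []
```

View pics/scene0.png

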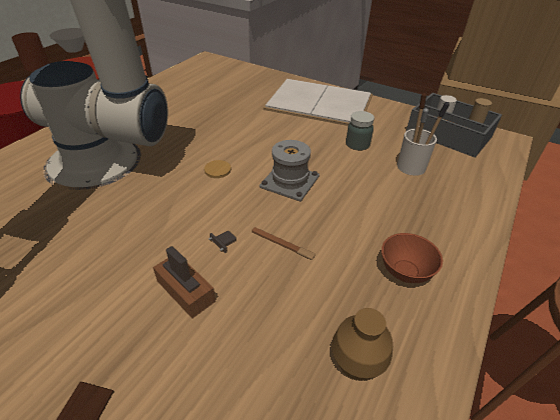

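View pics/side0.png

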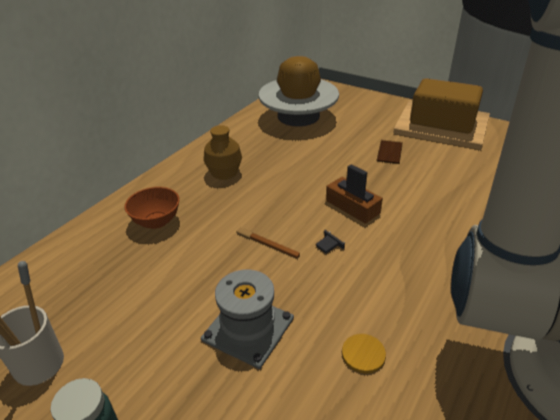

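View pics/wrist0.png

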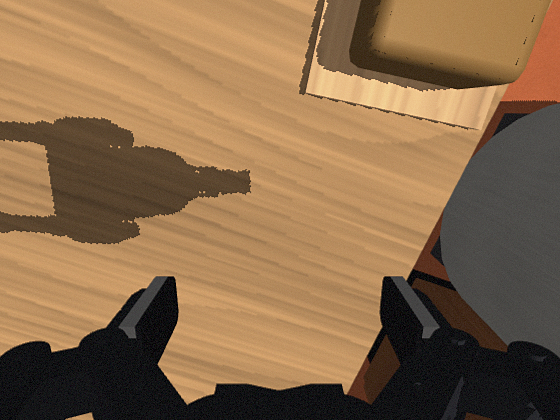

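```bash
python3 - <<'E'
from h import *
np.set_printoptions(precision=4,suppress=True)
print(get_obs()['t'])
for n in ['scene','side','wrist']:
    c=calibration(n); R=np.array(c['R']); print(n,-R.T@np.array(c['t']),R,np.array(c['intrinsics'])[0,0])
E
```

```text
1.65
scene [ 0.8191 -0.4675  0.5831] [[ 0.8556  0.5174  0.0178]
 [ 0.3595 -0.5691 -0.7395]
 [-0.3725  0.6391 -0.6729]] 392.10165575477305
side [0.1479 0.5637 0.6225] [[-0.8376 -0.5458 -0.0229]
 [-0.3151  0.5171 -0.7958]
 [ 0.4462 -0.6593 -0.6051]] 476.40113993350843
wrist [ 0.2757 -0.5375  0.3738] [[ 0.3422 -0.9396 -0.0004]
 [-0.8978 -0.3271  0.2948]
 [-0.2771 -0.1005 -0.9556]] 348.16526585134966
```

The scene view shows the large spanner standing in its rest at about (275,180). The small look-alike lies flat at (240,223), the stand is at (180,290) and the modelling tool at (243,284). I'll zoom in to measure.

```bash
python3 - <<'E'
import cv2
a=cv2.imread('pics/scene0.png')[235:325,140:240]; b=cv2.imread('pics/side0.png')[155:235,310:400]
c=cv2.imread('pics/side0.png')[260:370,190:310]
cv2.imwrite('pics/za.png',cv2.resize(a,None,fx=6,fy=6,interpolation=2)); cv2.imwrite('pics/zb.png',cv2.resize(b,None,fx=7,fy=7,interpolation=2))
cv2.imwrite('pics/zc.png',cv2.resize(c,None,fx=5,fy=5,interpolation=2))
E
```

```text
(no output)
```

View pics/za.png

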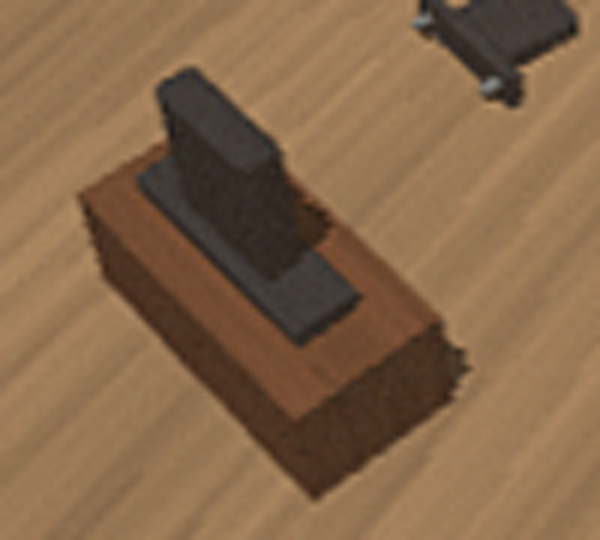

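View pics/zb.png

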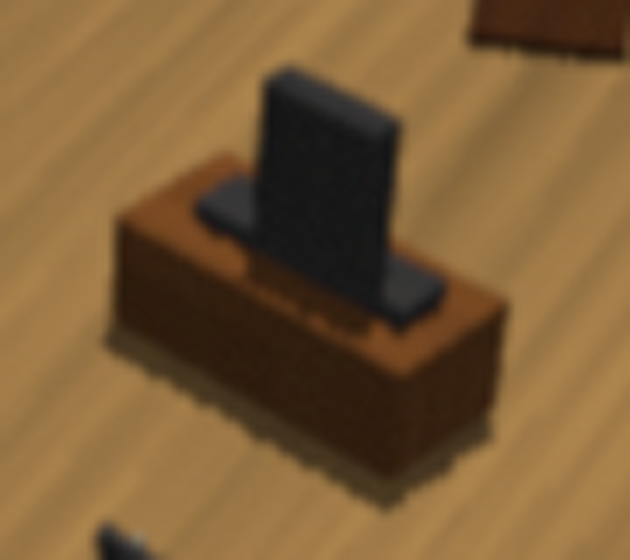

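View pics/zc.png

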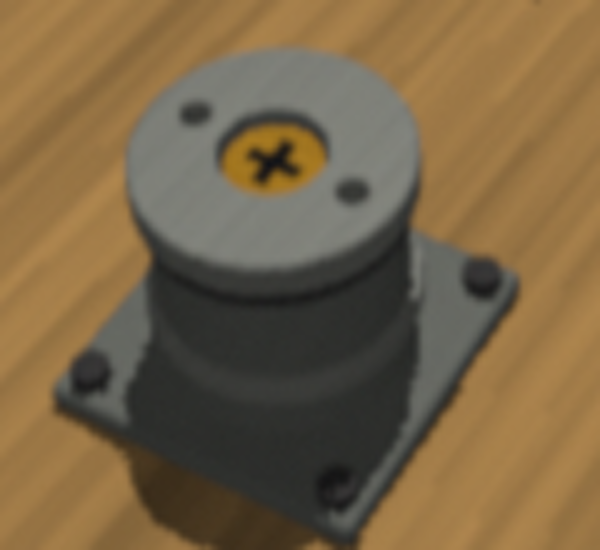

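The zooms show the following:
- **Rest, top corners in scene:** (267.5,153.3), (304.7,189.7) and (288.7,213.3).
- **Rest, top corners in side:** (186,326.9), (209,367.1) and (198.3,382.4).
- **Ring holes in side:** (282.4,229.2) and (298,260.4).

```bash
python3 - <<'E'
from h import *
np.set_printoptions(precision=4,suppress=True)
def ang(a,b): d=b-a; return np.degrees(np.arctan2(d[1],d[0])),np.hypot(*d[:2])
s=[ray('scene',p,.04) for p in [(267.5,153.3),(304.7,189.7),(288.7,213.3)]]
print('scene rest c',(s[0]+s[2])/2,ang(s[0],s[1]),ang(s[1],s[2]))
s=[ray('side',p,.04) for p in [(186,326.9),(209,367.1),(198.3,382.4)]]
print('side rest c',(s[0]+s[2])/2,ang(s[0],s[1]),ang(s[1],s[2]))
# spanner grip top face corners (z .098)
s=[ray('scene',p,.098) for p in [(235+90/6,140+158/6),(235+70/6,140+192/6),(235+146/6,140+280/6),(235+170/6,140+243/6)]]
print('grip top scene',np.mean(s,0),ang(s[0],s[3]),ang(s[1],s[2]))
s=[ray('side',p,.098) for p in [(155+82/7,310+266/7),(155+68/7,310+292/7),(155+122/7,310+400/7),(155+135/7,310+380/7)]]
print('grip top side',np.mean(s,0),ang(s[0],s[3]),ang(s[1],s[2]))
s=[ray('side',p,.092) for p in [(282.4,229.2),(298,260.4)]]
print('holes',s,np.mean(s,0),ang(*s))
E
```

```text
scene rest c [ 0.4673 -0.1856  0.04  ] (np.float64(-13.692905382120015), np.float64(0.10838373107733114)) (np.float64(74.3170135573674), np.float64(0.04705955888266269))
side rest c [ 0.4657 -0.1824  0.04  ] (np.float64(165.0442568361197), np.float64(0.1089514861713668)) (np.float64(-103.34026765387483), np.float64(0.04965564055363164))
grip top scene [ 0.4645 -0.1852  0.098 ] (np.float64(-13.472308962847935), np.float64(0.03995779828624679)) (np.float64(-11.952692425360949), np.float64(0.039708697756723976))
grip top side [ 0.4616 -0.1807  0.098 ] (np.float64(168.47717060520117), np.float64(0.040247799007300314)) (np.float64(165.85315281351802), np.float64(0.039562642156203136))
holes [array([0.4956, 0.1921, 0.092 ]), array([0.4377, 0.1924, 0.092 ])] [0.4667 0.1922 0.092 ] (np.float64(179.6558069285819), np.float64(0.05786801658508759))
```

The hole spacing measures 57.9 mm against a nominal 58 mm. The rest is at about (0.466, -0.184) with yaw about -14°. I'll move above the spanner with jaw yaw 76°.

Request:
send_rows --rows '[[[0,0,6.95],[0.0124,0.0181,0],0],[[0,0,6.95],[0.0124,0.0181,0],0],[[0,0,6.95],[0.0124,0.0181,0],0],[[0,0,6.95],[0.0124,0.0181,0],0],[[0,0,6.95],[0.0124,0.0181,0],0]]'

```text
t: 2.07
tool_pos: [0.2675, -0.4725, 0.2313]
orientation: [180.0, -0.0, -34.9]
wrist_force: [1.0, 0.3, -0.3]
opening: 1.002
```

Request:
send_rows --rows '[[[0,0,6.95],[0.0124,0.0181,0],0],[[0,0,6.95],[0.0124,0.0181,0],0],[[0,0,6.95],[0.0124,0.0181,0],0],[[0,0,6.95],[0.0124,0.0181,0],0],[[0,0,6.95],[0.0124,0.0181,0],0]]'

```text
t: 2.48
tool_pos: [0.3295, -0.3819, 0.2314]
orientation: [180.0, -0.0, -0.2]
wrist_force: [0.1, -0.4, -0.2]
opening: 0.998
```

Request:
send_rows --rows '[[[0,0,6.95],[0.0124,0.0181,0],0],[[0,0,6.95],[0.0124,0.0181,0],0],[[0,0,6.95],[0.0124,0.0181,0],0],[[0,0,6.95],[0.0124,0.0181,0],0],[[0,0,6.95],[0.0124,0.0181,0],0]]'

```text
t: 2.9
tool_pos: [0.3915, -0.2914, 0.2314]
orientation: [180.0, -0.0, 34.6]
wrist_force: [0.1, -0.4, 0.6]
opening: 1.0
```

Request:
send_rows --rows '[[[0,0,6.95],[0.0124,0.0181,0],0],[[0,0,6.95],[0.0124,0.0181,0],0],[[0,0,6.95],[0.0124,0.0181,0],0],[[0,0,6.95],[0.0124,0.0181,0],0],[[0,0,6.95],[0.0124,0.0181,0],0]]'

```text
t: 3.32
tool_pos: [0.4536, -0.2009, 0.2315]
orientation: [180.0, 0.0, 69.3]
wrist_force: [-0.4, 0.4, -0.2]
opening: 0.999
```

Request:
send_rows --rows '[[[0,0,6.95],[0.0124,0.0181,0],0],[[0,0,0],[0,0,0],0],[[0,0,0],[0,0,0],0]]'

```text
t: 3.57
tool_pos: [0.4657, -0.1831, 0.2313]
orientation: [-180.0, 0.0, 76.0]
wrist_force: [-0.2, 0.1, 0.4]
opening: 0.999
```

```bash
python3 - <<'E'
from h import *
np.set_printoptions(precision=4,suppress=True)
o=get_obs();print(o['t'],o['tool_pos'],o['orientation'],o['q'])
im=snap('wrist','w1.png')
cv2.imwrite('pics/w1z.png',cv2.resize(im[100:340,140:440,::-1],None,fx=2.6,fy=2.5,interpolation=2))
print([(d['at'],d['confidence'],ray('wrist',d['at'],.073)) for d in tip_of('wrist','spanner_grip')])
E
```

```text
3.5667 [ 0.4657 -0.1831  0.2313] [-179.9928    0.0141   75.9593] [ -25.3516  -10.1218   85.4242   -0.0158  104.7019 -101.315 ]
[([137.1, 408.1], 0.93, array([ 0.4422, -0.0648,  0.073 ])), ([192.9, 278.6], 0.66, array([ 0.4624, -0.1829,  0.073 ]))]
```

View pics/w1z.png

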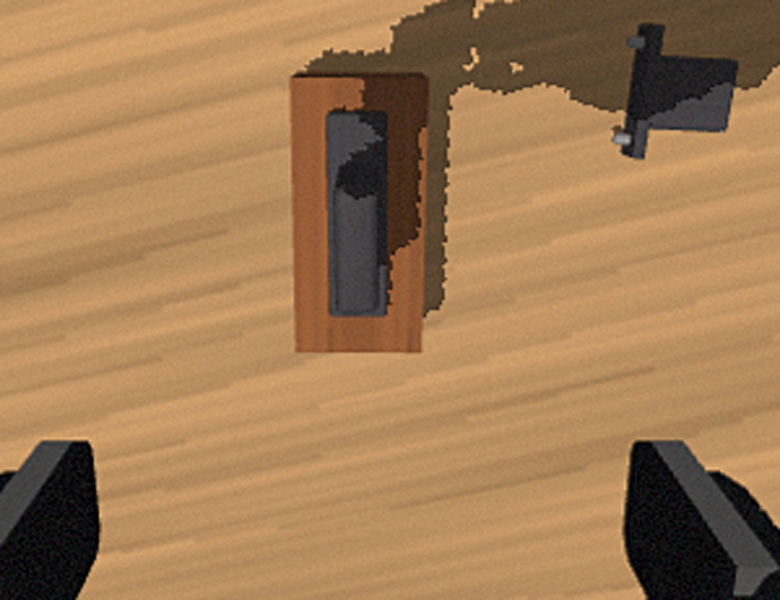

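The wrist view shows the rest and the spanner aligned with the image's vertical axis. In the zoom, the bar runs from rows 112 to 316 at columns 328–387, so the jaw yaw is right.

```bash
python3 - <<'E'
from h import *
np.set_printoptions(precision=4,suppress=True)
f=lambda x,y,z: ray('wrist',(100+y/2.5,140+x/2.6),z)
o=get_obs(); print(o['tool_pos'])
y=np.radians(75.96); tx=np.array([np.cos(y),np.sin(y)]); ty=np.array([np.sin(y),-np.cos(y)])
def show(n,P):
    P=np.array(P); c=P.mean(0)[:2]; r=(P[:,:2]-o['tool_pos'][:2]); 
    print(n,c,'tool xy of pts',np.c_[r@tx,r@ty]*1000, 'c',(c-o['tool_pos'][:2])@tx*1000,(c-o['tool_pos'][:2])@ty*1000)
show('bar',[f(328,112,.048),f(387,112,.048),f(386,316,.048),f(331,316,.048)])
show('rest',[f(292,75,.04),f(427,75,.04),f(421,351,.04),f(297,351,.04)])
E
```

```text
[ 0.4652 -0.1843  0.2313]
bar [ 0.4624 -0.1838] tool xy of pts [[-10.7919 -42.5782]
 [ 10.1378 -42.5345]
 [ 10.2722  37.0328]
 [-10.6605  36.9905]] c -0.2606028405502159 -2.7723730909016338
rest [ 0.465 -0.184] tool xy of pts [[-23.8319 -55.4134]
 [ 24.6364 -55.3115]
 [ 24.4154  55.016 ]
 [-24.5492  54.9178]] c 0.16771142924985244 -0.19777741376037392
```

Request:
send_rows --rows '[[[0,0,0],[-0.0027,0.0007,-0.033],0],[[0,0,0],[0,0,-0.033],0],[[0,0,0],[0,0,-0.033],0],[[0,0,0],[0,0,-0.033],0],[[0,0,0],[0,0,-0.032],0]]'

```text
t: 4.08
tool_pos: [0.462, -0.1841, 0.0658]
orientation: [180.0, 0.0, 75.7]
wrist_force: [0.7, 0.6, 0.3]
opening: 1.003
```

Request:
send_rows --rows '[[[0,0,0],[0,0,-0.01],0],[[0,0,0],[0,0,0],0],[[0,0,0],[0,0,0],0.4],[[0,0,0],[0,0,0],0.7],[[0,0,0],[0,0,0],1]]'

```text
t: 4.5
tool_pos: [0.4642, -0.184, 0.0602]
orientation: [179.7, 0.1, 75.9]
wrist_force: [-0.3, -0.3, 0.2]
opening: 0.603
```

Request:
send_rows --rows '[[[0,0,0],[0,0,0],1],[[0,0,0],[0,0,0],1],[[0,0,0],[0,0,0],1],[[0,0,0],[0,0,0],1],[[0,0,0],[0,0,0],1]]'

```text
t: 4.92
tool_pos: [0.4632, -0.1833, 0.0582]
orientation: [179.9, 0.0, 75.9]
wrist_force: [0.1, -0.1, 5.0]
opening: 0.156
```

```bash
python3 - <<'E'
from h import *
np.set_printoptions(precision=4,suppress=True)
o=get_obs();print(o['t'],o['tool_pos'],o['orientation'],o['opening'],o['wrist_force'],o['moment'])
im=snap('wrist','w2.png')
E
```

```text
4.9167 [ 0.4632 -0.1833  0.0582] [179.9141   0.0186  75.9354] 0.1561465333601147 [ 0.1118 -0.0853  4.9607] [0.0354 0.1136 0.0166]
```

View pics/w2.png

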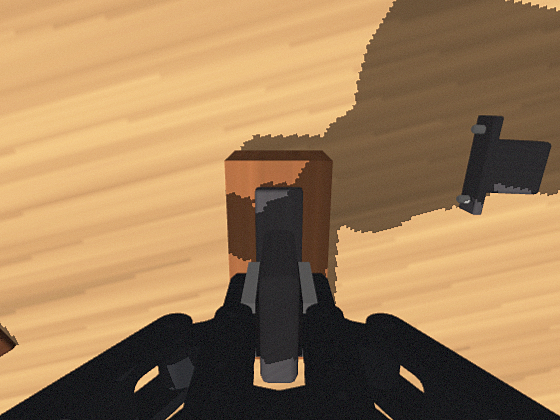

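Gripped: the opening is about 13.3 mm and the spanner sits centrally in the jaws. Lifting.

```bash
python3 - <<'E'
from h import *
np.set_printoptions(precision=4,suppress=True)
o=get_obs(); y=np.radians(75.96); tx=np.array([np.cos(y),np.sin(y)]); ty=np.array([np.sin(y),-np.cos(y)])
p0=np.array([.4627,-.1832])
for rc in [(187.5,257),(187.5,302)]:
    p=ray('wrist',rc,.048)[:2]-p0; print(p@tx*1000,p@ty*1000)
E
```

```text
-8.938012967982049 -40.5568723336959
11.234327792010259 -40.55894360411522
```

Request:
send_rows --rows '[[[0,0,0],[0,0,0.008],1],[[0,0,0],[0,0,0.02],1],[[0,0,0],[0,0,0.04],1],[[0,0,0],[0,0,0.04],1],[[0,0,0],[0,0,0.04],1]]'

```text
t: 5.38
tool_pos: [0.4619, -0.1826, 0.2059]
orientation: [-179.8, -0.0, 75.9]
wrist_force: [1.0, -1.2, -2.0]
opening: 0.154
```

Request:
send_rows --rows '[[[0,0,1.4],[0.0082,0.0375,0.025],1],[[0,0,1.4],[0.0082,0.0375,0],1],[[0,0,1.4],[0.0082,0.0375,0],1],[[0,0,1.4],[0.0082,0.0375,0],1],[[0,0,1.4],[0.0082,0.0375,0],1]]'

```text
t: 5.8
tool_pos: [0.5027, 0.0027, 0.2278]
orientation: [-179.9, 0.0, 83.0]
wrist_force: [0.1, 0.0, -1.8]
opening: 0.154
```

Request:
send_rows --rows '[[[0,0,1.4],[0.0082,0.0375,0],1],[[0,0,1.4],[0.0082,0.0375,0],1],[[0,0,1.4],[0.0082,0.0375,0],1],[[0,0,1.4],[0.0082,0.0375,0],1],[[0,0,1.4],[0.0082,0.0375,0],1]]'

```text
t: 6.22
tool_pos: [0.5436, 0.1904, 0.2274]
orientation: [-179.9, 0.0, 90.0]
wrist_force: [-0.2, -0.6, -1.6]
opening: 0.155
```

Request:
send_rows --rows '[[[0,0,0],[0,0,0],1],[[0,0,0],[0,0,0],1]]'

```text
t: 6.38
tool_pos: [0.5435, 0.1905, 0.2265]
orientation: [-179.8, 0.1, 90.1]
wrist_force: [-0.1, -0.4, -2.3]
opening: 0.159
```

```bash
python3 - <<'E'
from h import *
np.set_printoptions(precision=4,suppress=True)
o=get_obs();print(o['t'],o['tool_pos'],o['orientation'],o['opening'],o['wrist_force'],o['moment'])
im=snap('wrist','w3.png')
cv2.imwrite('pics/w3z.png',cv2.resize(im[80:320,130:430,::-1],None,fx=2.6,fy=2.5,interpolation=2))
E
```

```text
6.3833 [0.5435 0.1905 0.2265] [-179.8199    0.0529   90.139 ] 0.15914729202815905 [-0.0827 -0.379  -2.2858] [-0.0843 -0.0041  0.002 ]
```

View pics/w3.png

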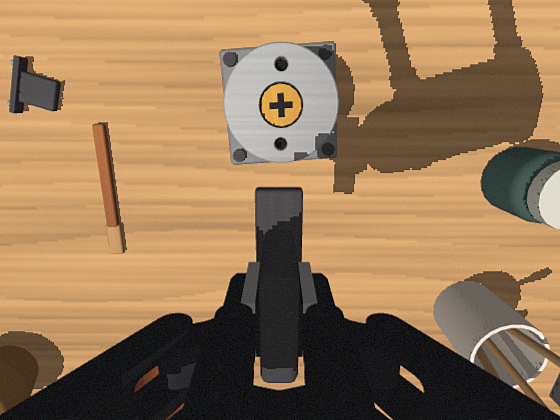

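View pics/w3z.png

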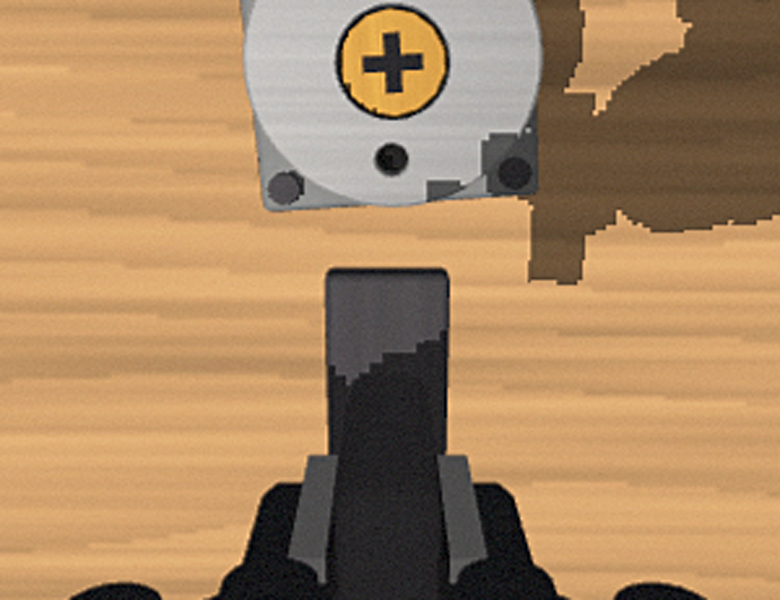

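The ring is clearly visible, with holes at about (64,281) and (144,280). The bar's near end is at row 187.5. Next I'll refine the hole centroids and get the offset relative to the spanner.

```bash
python3 - <<'E'
from h import *
np.set_printoptions(precision=4,suppress=True)
im=cv2.imread('pics/w3.png',0).astype(float)
def cen(r,c,w=9):
    p=im[r-w:r+w+1,c-w:c+w+1]; wt=np.clip(110-p,0,None); yy,xx=np.mgrid[r-w:r+w+1,c-w:c+w+1]; return (wt*yy).sum()/wt.sum(),(wt*xx).sum()/wt.sum()
h=[cen(64,281),cen(144,280)]; print(h)
P=np.array([ray('wrist',x,.092) for x in h]); m=P.mean(0); d=P[1]-P[0]
print(P,m,np.hypot(*d[:2]),np.degrees(np.arctan2(d[1],d[0])))
for x in h: pass
# ring outline left/right cols approx at centre row 104: check axis
for zt in (.216,.218):
    B=np.array([ray('wrist',(187.5,c),zt) for c in (255.8,302.7)]); print(zt,B, B.mean(0))
o=[get_obs()['tool_pos'] for i in range(3)]; print(o)
# base corners at z=.010
for rc in [(52,221),(43,334),(163,233),(157,335)]: print(ray('wrist',rc,.010))
E
```

```text
[(np.float64(64.07727903748264), np.float64(280.5624248033318)), (np.float64(143.21411457198866), np.float64(280.0521672838162))]
[[0.4375 0.191  0.092 ]
 [0.4948 0.1908 0.092 ]] [0.4661 0.1909 0.092 ] 0.057357062853938504 -0.2583621971670792
0.216 [[0.5028 0.1795 0.216 ]
 [0.5028 0.2006 0.216 ]] [0.5028 0.19   0.216 ]
0.218 [[0.5024 0.1796 0.218 ]
 [0.5023 0.2005 0.218 ]] [0.5024 0.19   0.218 ]
[array([0.5436, 0.1891, 0.227 ]), array([0.5436, 0.1891, 0.227 ]), array([0.5436, 0.1891, 0.227 ])]
[0.4177 0.135  0.01  ]
[0.4099 0.2415 0.01  ]
[0.5227 0.1424 0.01  ]
[0.5164 0.2475 0.01  ]
```

Request:
send_rows --rows '[[[0,0,0],[-0.0385,0.0009,0],1],[[0,0,0],[-0.038,0,0],1],[[0,0,0],[0,0,-0.035],1],[[0,0,0],[0,0,-0.035],1],[[0,0,0],[0,0,-0.025],1]]'

```text
t: 6.85
tool_pos: [0.4665, 0.1879, 0.1311]
orientation: [-180.0, 0.0, 89.8]
wrist_force: [-0.4, -0.0, -2.7]
opening: 0.151
```

Request:
send_rows --rows '[[[0,0,0],[0,0,0],1],[[0,0,0],[0,0,0],1],[[0,0,0],[0,0,0],1]]'

```text
t: 7.1
tool_pos: [0.4683, 0.1889, 0.1352]
orientation: [179.9, -0.0, 89.9]
wrist_force: [0.4, 0.3, -1.1]
opening: 0.155
```

```bash
python3 - <<'E'
from h import *
np.set_printoptions(precision=4,suppress=True)
o=get_obs();print(o['t'],o['tool_pos'],o['orientation'],o['opening'],o['wrist_force'],o['moment'])
im=snap('wrist','w4.png')
im=snap('side','s4.png')
cv2.imwrite('pics/s4z.png',cv2.resize(im[220:370,150:350,::-1],None,fx=4,fy=4,interpolation=2))
im=snap('scene','c4.png')
cv2.imwrite('pics/c4z.png',cv2.resize(im[80:210,220:380,::-1],None,fx=4.6,fy=4.6,interpolation=2))
E
```

```text
7.1 [0.4683 0.1889 0.1352] [179.8618  -0.036   89.8585] 0.15512861648464282 [ 0.4042  0.2601 -1.1205] [-0.0345 -0.0339 -0.029 ]
```

View pics/w4.png

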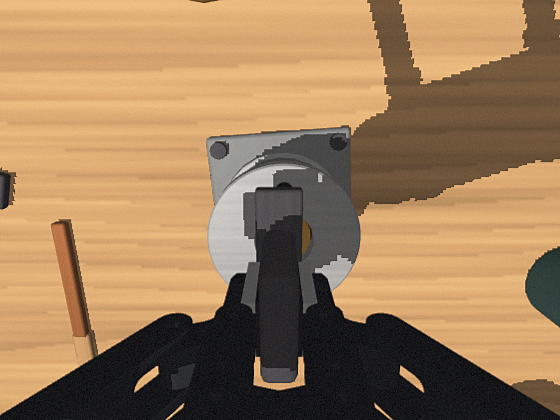

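View pics/s4z.png

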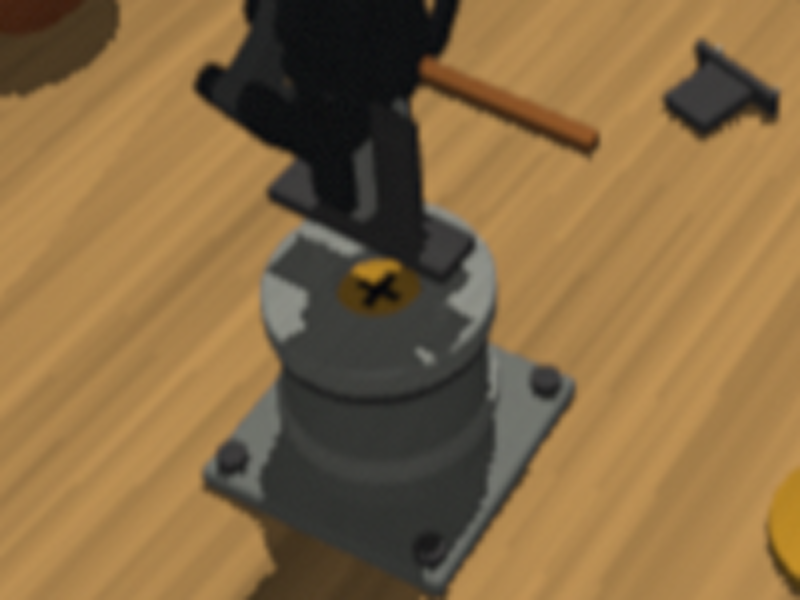

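View pics/c4z.png

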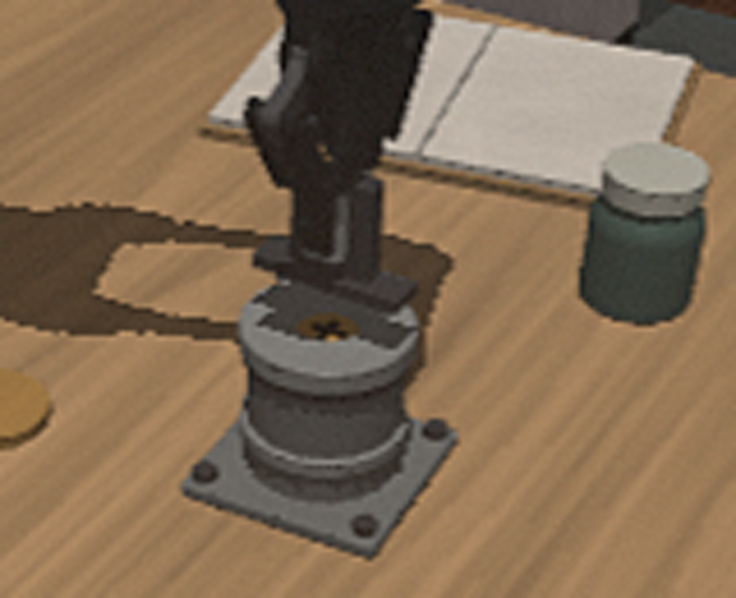

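```bash
python3 - <<'E'
from h import *
np.set_printoptions(precision=4,suppress=True)
im=cv2.imread('pics/w4.png')
z=cv2.resize(im[140:290,190:370],None,fx=4.4,fy=4,interpolation=2); cv2.imwrite('pics/w4z.png',np.clip(z*1.6,0,255).astype('uint8'))
zt=.1352-.010
B=np.array([ray('wrist',(187.5,c),zt) for c in (255.8,302.7)]); b=B.mean(0); print(b)
t=b+[.011,0,0]; t[2]=.092; print('pin down proj',proj('wrist',t),'hole radius pts',proj('wrist',t-[.005,0,0]),proj('wrist',t+[0,.005,0]))
print('ring ctr by far-hole w3', proj('wrist',[.4375,.191,.092]))
E
```

```text
[0.4279 0.1906 0.1252]
pin down proj (np.float64(193.58187005556366), np.float64(279.0801359264439)) hole radius pts (np.float64(184.65601493972605), np.float64(279.071979420876)) (np.float64(193.5676221235422), np.float64(288.18517407476673))
ring ctr by far-hole w3 (np.float64(191.09227815120423), np.float64(279.856379049419))
```

View pics/w4z.png

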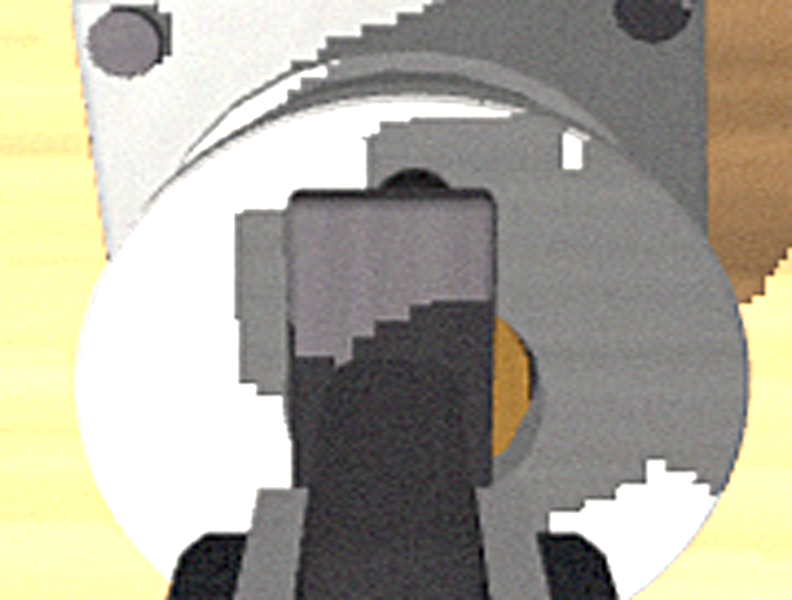

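Request:
send_rows --rows '[[[0,0,0],[-0.001,0.0025,0],1],[[0,0,0],[0,0,0],1],[[0,0,0],[0,0,0],1],[[0,0,0],[0,0,0],1],[[0,0,0],[0,0,0],1]]'

```text
t: 7.67
tool_pos: [0.4665, 0.192, 0.1331]
orientation: [180.0, 0.0, 89.9]
wrist_force: [0.2, 0.5, -2.0]
opening: 0.159
```

```bash
cat > v.py <<'E'
from h import *
import sys
np.set_printoptions(precision=4,suppress=True)
o=get_obs();print(o['t'],o['tool_pos'],o['orientation'],o['opening'],o['wrist_force'],o['moment'],o['dq'])
im=snap('wrist',sys.argv[1]+'.png')[:,:,::-1]
z=cv2.resize(im[140:290,190:370],None,fx=4.4,fy=4,interpolation=2); cv2.imwrite('pics/'+sys.argv[1]+'z.png',np.clip(z*1.6,0,255).astype('uint8'))
zt=o['tool_pos'][2]-.010
B=np.array([ray('wrist',(187.5,c),zt) for c in (255.8,302.7)]); b=B.mean(0); print(b)
t=b+[.011,0,0]; t[2]=.092; print('pin down proj',proj('wrist',t),'hole radius pts',proj('wrist',t-[.005,0,0]),proj('wrist',t+[0,.005,0]))
E
python3 v.py w5
```

```text
7.6667 [0.4665 0.192  0.1331] [179.9985   0.0031  89.9441] 0.15874752441943438 [ 0.2082  0.4751 -2.0205] [-0.0102  0.0147  0.0183] [-0.042   0.0092  0.0279  0.1256 -0.0631  0.038 ]
[0.4255 0.193  0.1231]
pin down proj (np.float64(194.77865482530754), np.float64(279.14840443439715)) hole radius pts (np.float64(185.7369254633051), np.float64(279.14704015370154)) (np.float64(194.77326267641766), np.float64(288.3725037522785))
```

View pics/w5z.png

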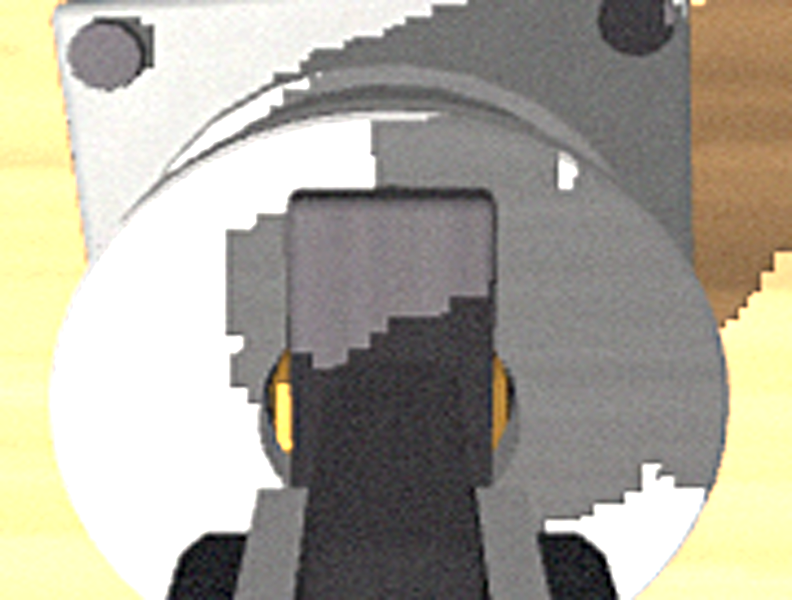

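The settled view has the ring centred on the bar to within about 0.5 mm. Descending gently.

Request:
send_rows --rows '[[[0,0,0],[0.0004,-0.0004,-0.006],1],[[0,0,0],[0,0,-0.005],1],[[0,0,0],[0,0,0],1],[[0,0,0],[0,0,0],1],[[0,0,0],[0,0,0],1]]'

```text
t: 8.13
tool_pos: [0.4668, 0.1915, 0.1218]
orientation: [-180.0, 0.0, 89.9]
wrist_force: [0.4, 0.0, -1.5]
opening: 0.156
```

Request:
send_rows --rows '[[[0,0,0],[0,0,-0.001],1],[[0,0,0],[0,0,-0.001],1],[[0,0,0],[0,0,-0.001],1],[[0,0,0],[0,0,-0.001],1],[[0,0,0],[0,0,0],1]]'

```text
t: 8.55
tool_pos: [0.4668, 0.1915, 0.1177]
orientation: [-180.0, 0.0, 89.9]
wrist_force: [-0.5, -1.0, -2.7]
opening: 0.158
```

```bash
python3 v.py w6
```

```text
8.55 [0.4668 0.1915 0.1177] [-179.9787    0.0088   89.9349] 0.15832126465473895 [-0.4949 -0.986  -2.6841] [ 0.0157 -0.038   0.0189] [-0.0211 -0.1011 -0.1419  0.0304  0.3799 -0.0146]
[0.4259 0.1925 0.1077]
pin down proj (np.float64(202.11408538622192), np.float64(279.19797305814353)) hole radius pts (np.float64(192.37922180598724), np.float64(279.19575327895063)) (np.float64(202.10714951462927), np.float64(289.1860770492895))
```

View pics/w6z.png

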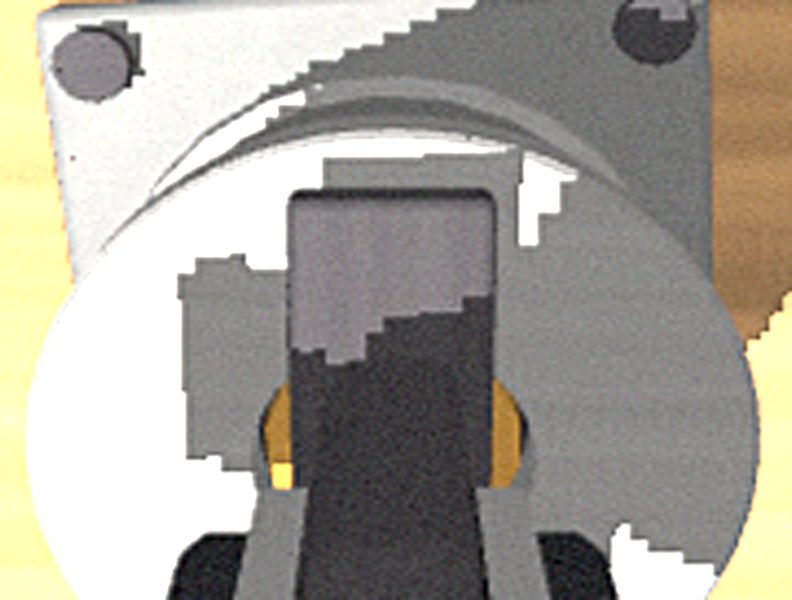

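```bash
python3 - <<'E'
from h import *
for dx in (-.002,-.001,0,.001): print(dx,proj('wrist',[.4259+.040-.044+dx,.1925,.092]))
E
```

```text
-0.002 (np.float64(168.3410447380305), np.float64(279.095394271237))
-0.001 (np.float64(170.38369461516362), np.float64(279.0960245677663))
0 (np.float64(172.41927258547526), np.float64(279.0966526821308))
0.001 (np.float64(174.44781531122626), np.float64(279.0972786256436))
```

Request:
send_rows --rows '[[[0,0,0],[0,0,-0.001],1],[[0,0,0],[0,0,-0.001],1],[[0,0,0],[0,0,-0.001],1],[[0,0,0],[0,0,0],1],[[0,0,0],[0,0,0],1]]'

```text
t: 9.02
tool_pos: [0.4669, 0.1915, 0.1149]
orientation: [-180.0, 0.0, 89.9]
wrist_force: [-0.5, -0.7, -1.8]
opening: 0.155
```

Request:
send_rows --rows '[[[0,0,0],[0,0,-0.001],1],[[0,0,0],[0,0,-0.001],1],[[0,0,0],[0,0,-0.001],1],[[0,0,0],[0,0,0],1]]'

```text
t: 9.35
tool_pos: [0.4668, 0.1915, 0.1117]
orientation: [-180.0, 0.0, 89.9]
wrist_force: [0.1, -0.0, -1.7]
opening: 0.156
```

Request:
send_rows --rows '[[[0,0,0],[0,0,-0.001],1],[[0,0,0],[0,0,-0.001],1],[[0,0,0],[0,0,0],1],[[0,0,0],[0,0,0],1]]'

```text
t: 9.68
tool_pos: [0.467, 0.1916, 0.1103]
orientation: [180.0, -0.0, 89.9]
wrist_force: [-0.7, -1.4, -0.3]
opening: 0.153
```

```bash
python3 v.py w7; python3 - <<'E'
from h import *
im=snap('side','s7.png')
cv2.imwrite('pics/s7z.png',cv2.resize(im[220:370,150:350,::-1],None,fx=4,fy=4,interpolation=2))
E
```

```text
9.6833 [0.467  0.1916 0.1103] [179.9817  -0.0057  89.9367] 0.15260411874726346 [-0.733  -1.3514 -0.2514] [-0.0421  0.0992 -0.0328] [-0.0674 -0.0097 -0.0458  0.0206  0.0121 -0.044 ]
[0.426  0.1926 0.1003]
pin down proj (np.float64(206.14400408878143), np.float64(279.22058095687544)) hole radius pts (np.float64(196.0182932385694), np.float64(279.2184937678994)) (np.float64(206.13627853238873), np.float64(289.64389554536655))
```

View pics/w7z.png

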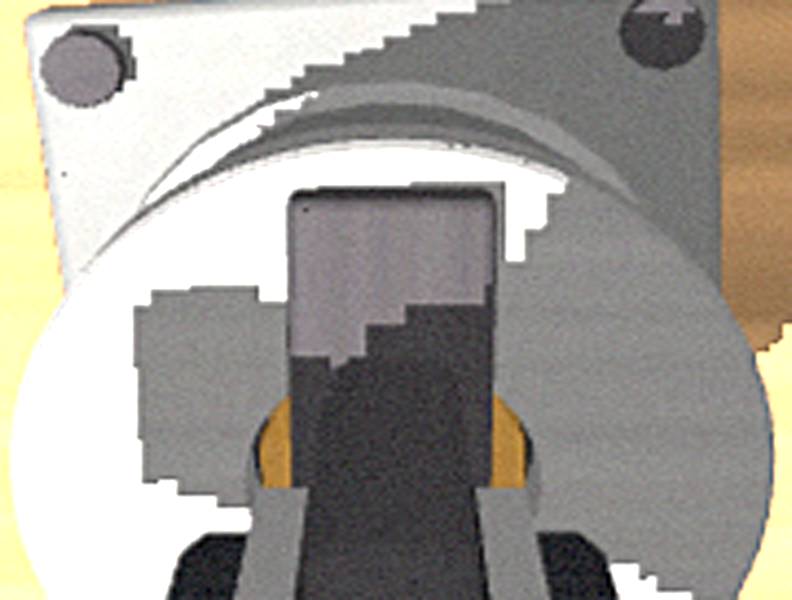

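View pics/s7z.png

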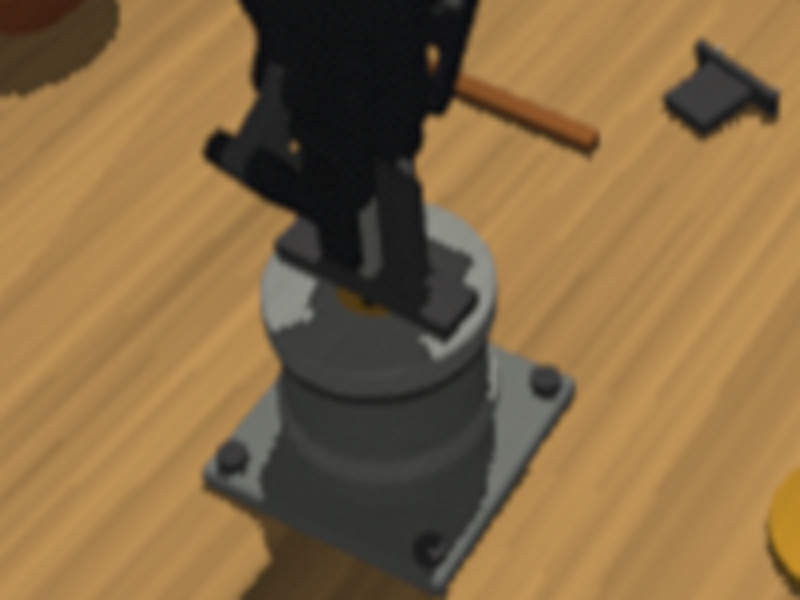

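Request:
send_rows --rows '[[[0,0,0],[0,0,-0.001],1],[[0,0,0],[0,0,0],1],[[0,0,0],[0,0,0],1]]'

```text
t: 10.03
tool_pos: [0.467, 0.1916, 0.1103]
orientation: [180.0, -0.0, 89.9]
wrist_force: [-2.7, -1.1, 4.7]
opening: 0.156
```

Request:
send_rows --rows '[[[0,0,0],[0,0,-0.001],1],[[0,0,0],[0,0,0],1],[[0,0,0],[0,0,0],1]]'

```text
t: 10.28
tool_pos: [0.467, 0.1916, 0.1102]
orientation: [179.9, -0.0, 89.9]
wrist_force: [-5.4, -2.2, 10.0]
opening: 0.153
```

```bash
python3 v.py w8; python3 - <<'E'
from h import *
im=snap('side','s8.png')
cv2.imwrite('pics/s8z.png',cv2.resize(im[220:370,150:350,::-1],None,fx=4,fy=4,interpolation=2))
for dz in (0,.009):
  for x in (-.04,.04):
    for y in (-.011,.011): 
      for z in (.092,.100): r,c=proj('side',[.4665+x,.1918+y,z+dz]); print(dz,x,y,z,(c-150)*4,(r-220)*4)
E
```

```text
10.2833 [0.467  0.1916 0.1102] [179.9196  -0.0208  89.9371] 0.15279825845678796 [-5.4426 -2.1948 10.0029] [-0.3298  0.881  -0.0491] [-0.0196 -0.119   0.0579  0.0983 -0.0832 -0.0122]
[0.4261 0.1926 0.1002]
pin down proj (np.float64(206.17245952961878), np.float64(279.21556656716103)) hole radius pts (np.float64(196.0441955682477), np.float64(279.2137079431394)) (np.float64(206.16410014273546), np.float64(289.6445818652338))
0 -0.04 -0.011 0.092 484.86589843096795 303.8012595593607
0 -0.04 -0.011 0.1 484.12809650499753 288.89478853225546
0 -0.04 0.011 0.092 450.67216895004435 343.4286146968909
0 -0.04 0.011 0.1 449.67461092766143 328.4862056012589
0 0.04 -0.011 0.092 312.4056213426271 220.1900884431725
0 0.04 -0.011 0.1 310.5581860405417 205.45836519712748
0 0.04 0.011 0.092 276.43026892714147 256.1633178340437
0 0.04 0.011 0.1 274.30144637438093 241.37623201898077
0.009 -0.04 -0.011 0.092 484.0351458157311 287.0168227697293
0.009 -0.04 -0.011 0.1 483.28564987598793 271.87408714184176
0.009 -0.04 0.011 0.092 449.54891433069065 326.60339785301244
0.009 -0.04 0.011 0.1 448.5352042944314 311.4190479442693
0.009 0.04 -0.011 0.092 310.3255291856467 203.60312491145396
0.009 0.04 -0.011 0.1 308.4502582374723 188.64943609286888
0.009 0.04 0.011 0.092 274.0333125384011 239.51373857751992
0.009 0.04 0.011 0.1 271.8717578684342 224.49929110405355
```

View pics/s8z.png

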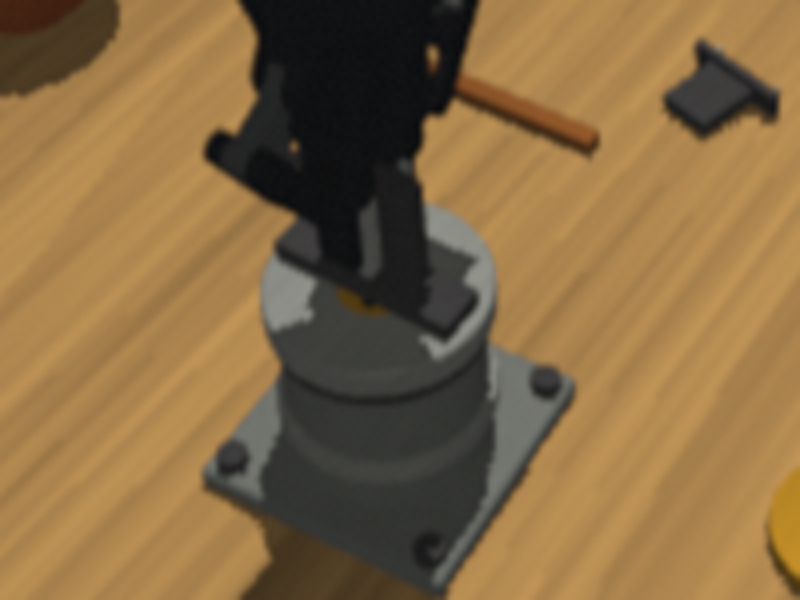

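The spanner is seated: there is a hard stop at z = 0.1102, against 0.1095 expected, and the bar lies on the face in the side view. I'll ease the pressure, then turn clockwise.

Request:
send_rows --rows '[[[0,0,0],[0,0,0.0013],1],[[0,0,-1],[0,0,0],1],[[0,0,-1.5],[0,0,0],1],[[0,0,-1.5],[0,0,0],1],[[0,0,0],[0,0,0],1]]'

```text
t: 10.8
tool_pos: [0.4672, 0.1917, 0.1102]
orientation: [179.9, -0.0, 85.8]
wrist_force: [-2.8, -1.5, 5.4]
opening: 0.153
```

```bash
cat > m.py <<'E'
from h import *
np.set_printoptions(precision=3,suppress=True)
o=get_obs();print(o['t'],o['tool_pos'],o['orientation'],o['opening'],o['wrist_force'],o['moment'])
E
python3 m.py
```

```text
10.8 [0.467 0.192 0.11 ] [179.936  -0.027  85.83 ] 0.15333211001826966 [-2.814 -1.527  5.386] [-0.073  0.335  0.065]
```

Request:
send_rows --rows '[[[0,0,-2],[0,0,0],1],[[0,0,-2],[0,0,0],1],[[0,0,-2],[0,0,0],1],[[0,0,-2],[0,0,0],1]]'

```text
t: 11.13
tool_pos: [0.4672, 0.1915, 0.1102]
orientation: [179.9, -0.0, 77.8]
wrist_force: [-2.4, -2.8, 5.8]
opening: 0.158
```

```bash
python3 m.py
```

```text
11.1333 [0.467 0.192 0.11 ] [179.941  -0.015  77.816] 0.15788903268330842 [-2.356 -2.785  5.766] [-0.249  0.349  0.355]
```

Request:
send_rows --rows '[[[0,0,-2],[0,0,0],1],[[0,0,-2],[0,0,0],1],[[0,0,-2],[0,0,0],1],[[0,0,-2],[0,0,0],1],[[0,0,-2],[0,0,0],1]]'

```text
t: 11.55
tool_pos: [0.4671, 0.1913, 0.1102]
orientation: [179.9, -0.0, 67.8]
wrist_force: [-2.8, -2.8, 6.1]
opening: 0.157
```

```bash
python3 m.py
```

```text
11.55 [0.467 0.191 0.11 ] [179.941  -0.     67.81 ] 0.15673075170675238 [-2.829 -2.756  6.083] [-0.434  0.464  0.383]
```

Request:
send_rows --rows '[[[0,0,-2],[0,0,0],1],[[0,0,-2],[0,0,0],1],[[0,0,-2],[0,0,0],1],[[0,0,-2],[0,0,0],1],[[0,0,-2],[0,0,0],1]]'

```text
t: 11.97
tool_pos: [0.467, 0.1912, 0.1102]
orientation: [179.9, 0.0, 57.8]
wrist_force: [-3.0, -1.6, 5.9]
opening: 0.156
```

```bash
python3 m.py
```

```text
11.9667 [0.467 0.191 0.11 ] [179.944   0.014  57.807] 0.15550059789571777 [-3.039 -1.586  5.914] [-0.477  0.499  0.336]
```

Request:
send_rows --rows '[[[0,0,-2],[0,0,0],1],[[0,0,-2],[0,0,0],1],[[0,0,-2],[0,0,0],1],[[0,0,-2],[0,0,0],1],[[0,0,-1.5],[0,0,0],1]]'

```text
t: 12.38
tool_pos: [0.467, 0.191, 0.1102]
orientation: [179.9, 0.0, 48.3]
wrist_force: [-3.3, -3.5, 7.5]
opening: 0.159
```

```bash
python3 m.py
```

```text
12.3833 [0.467 0.191 0.11 ] [179.945   0.026  48.298] 0.15874024805386475 [-3.265 -3.516  7.496] [-0.544  0.562  0.324]
```

Request:
send_rows --rows '[[[0,0,-1],[0,0,0],1],[[0,0,-1],[0,0,0],1]]'

```text
t: 12.55
tool_pos: [0.467, 0.191, 0.1103]
orientation: [179.9, 0.0, 46.3]
wrist_force: [-1.9, -3.7, 7.4]
opening: 0.158
```

```bash
python3 m.py
```

```text
12.55 [0.467 0.191 0.11 ] [179.941   0.029  46.343] 0.15846550705001838 [-1.895 -3.735  7.378] [-0.639  0.648  0.286]
```

Request:
send_rows --rows '[[[0,0,-1],[0,0,0],1],[[0,0,-1],[0,0,0],1]]'

```text
t: 12.72
tool_pos: [0.4669, 0.191, 0.1102]
orientation: [179.9, 0.0, 44.3]
wrist_force: [-4.3, -3.4, 6.3]
opening: 0.158
```

```bash
python3 m.py
```

```text
12.7167 [0.467 0.191 0.11 ] [179.941   0.031  44.347] 0.15846556211196014 [-4.349 -3.431  6.347] [-0.661  0.593  0.284]
```

Request:
send_rows --rows '[[[0,0,-1],[0,0,0],1],[[0,0,-1],[0,0,0],1]]'

```text
t: 12.88
tool_pos: [0.4669, 0.1909, 0.1103]
orientation: [179.9, 0.0, 42.3]
wrist_force: [-3.8, -3.0, 6.6]
opening: 0.159
```

```bash
python3 m.py
```

```text
12.8833 [0.467 0.191 0.11 ] [179.941   0.034  42.345] 0.15912662078795164 [-3.761 -2.96   6.579] [-0.662  0.687  0.32 ]
```

Request:
send_rows --rows '[[[0,0,-1],[0,0,0],1],[[0,0,-1],[0,0,0],1]]'

```text
t: 13.05
tool_pos: [0.4669, 0.1909, 0.1102]
orientation: [179.9, 0.0, 40.3]
wrist_force: [-3.0, -3.7, 7.6]
opening: 0.151
```

```bash
python3 m.py
```

```text
13.05 [0.467 0.191 0.11 ] [179.941   0.039  40.347] 0.15050625041296123 [-3.04  -3.656  7.607] [-0.638  0.636  0.24 ]
```

Request:
send_rows --rows '[[[0,0,-1],[0,0,0],1],[[0,0,-1],[0,0,0],1]]'

```text
t: 13.22
tool_pos: [0.4669, 0.1909, 0.1103]
orientation: [179.9, 0.0, 38.3]
wrist_force: [-4.0, -3.4, 6.8]
opening: 0.156
```

```bash
python3 m.py
```

```text
13.2167 [0.467 0.191 0.11 ] [179.936   0.041  38.344] 0.15633924257150952 [-4.036 -3.352  6.821] [-0.695  0.694  0.29 ]
```

Request:
send_rows --rows '[[[0,0,-1],[0,0,0],1],[[0,0,-1],[0,0,0],1]]'

```text
t: 13.38
tool_pos: [0.4668, 0.1909, 0.1102]
orientation: [179.9, 0.0, 36.3]
wrist_force: [-5.3, -2.5, 8.0]
opening: 0.153
```

```bash
python3 m.py; python3 v.py w9
```

```text
13.3833 [0.467 0.191 0.11 ] [179.945   0.045  36.347] 0.15333422235691763 [-5.337 -2.458  7.969] [-0.574  0.859  0.439]
13.3833 [0.4668 0.1909 0.1102] [179.9447   0.0447  36.347 ] 0.15333422235691763 [-5.3371 -2.4576  7.9689] [-0.574   0.8593  0.4393] [ 0.0569  0.0734  0.0471  0.2529  0.07   11.6908]
[0.4427 0.2248 0.1002]
pin down proj (np.float64(197.09820804231836), np.float64(297.8597502436355)) hole radius pts (np.float64(191.0236249361906), np.float64(289.4479801075106)) (np.float64(188.82222371758314), np.float64(304.26895920306225))
```

View pics/w9.png

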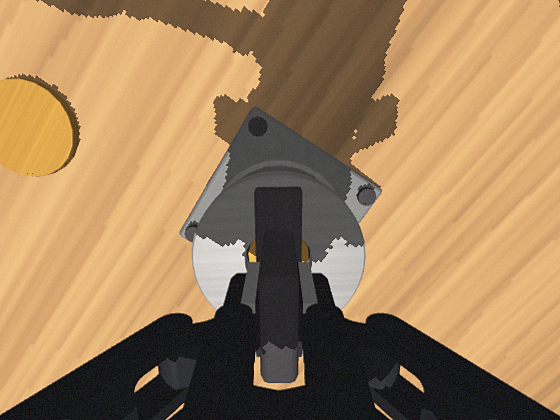

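Request:
send_rows --rows '[[[0,0,-0.7],[0,0,0],1],[[0,0,0],[0,0,0],1]]'

```text
t: 13.6
tool_pos: [0.4667, 0.191, 0.1102]
orientation: [180.0, 0.0, 35.7]
wrist_force: [-4.4, -3.0, 6.7]
opening: 0.157
```

```bash
python3 m.py
```

```text
13.6 [0.467 0.191 0.11 ] [179.955   0.048  35.7  ] 0.15720493628434157 [-4.417 -3.036  6.721] [-0.59   0.787  0.64 ]
```

Request:
send_rows --rows '[[[0,0,-0.7],[0,0,0],1],[[0,0,0],[0,0,0],1]]'

```text
t: 13.77
tool_pos: [0.4667, 0.1911, 0.1103]
orientation: [179.9, 0.0, 35.0]
wrist_force: [-4.4, -2.8, 7.5]
opening: 0.157
```

```bash
python3 m.py
```

```text
13.7667 [0.467 0.191 0.11 ] [179.949   0.047  35.037] 0.15675984717952468 [-4.402 -2.793  7.466] [-0.68   0.798  0.985]
```

Mz rose from 0.29 to 0.99 N m over the last 2–3°, so the ring is at its stop, with about 50° of total travel. I'll back off to the middle of the hole play and check the moment before lifting.

Request:
send_rows --rows '[[[0,0,1.2],[0,0,0],1],[[0,0,1.2],[0,0,0],1],[[0,0,1.2],[0,0,0.001],1],[[0,0,0],[0,0,0],1]]'

```text
t: 14.1
tool_pos: [0.467, 0.1915, 0.1103]
orientation: [180.0, -0.0, 38.7]
wrist_force: [-0.1, 0.0, 1.2]
opening: 0.156
```

```bash
python3 m.py
```

```text
14.1 [0.467 0.192 0.11 ] [179.998  -0.01   38.654] 0.15615697872880657 [-0.094  0.025  1.205] [-0.069  0.124 -0.005]
```

Request:
send_rows --rows '[[[0,0,0],[0,0,0.003],1],[[0,0,0],[0,0,0.003],1],[[0,0,0],[0,0,0.004],1],[[0,0,0],[0,0,0.005],1],[[0,0,0],[0,0,0.01],1]]'

```text
t: 14.52
tool_pos: [0.4664, 0.1914, 0.1347]
orientation: [-180.0, 0.1, 38.6]
wrist_force: [0.4, -0.0, -2.3]
opening: 0.153
```

Request:
send_rows --rows '[[[0,0,0],[0,0,0.03],1],[[0,0,0],[0,0,0.035],1],[[0,0,0],[0,0,0.03],1],[[0,0,0],[0,0,0],1],[[0,0,0],[0,0,0],1]]'

```text
t: 14.93
tool_pos: [0.4679, 0.1919, 0.2338]
orientation: [179.9, -0.3, 38.6]
wrist_force: [-0.7, -0.4, -2.9]
opening: 0.156
```

```bash
python3 m.py; python3 - <<'E'
from h import *
im=snap('side','s10.png')
cv2.imwrite('pics/s10z.png',cv2.resize(im[170:370,150:350,::-1],None,fx=3,fy=3,interpolation=2))
im=snap('wrist','w10.png')
E
```

```text
14.9333 [0.468 0.192 0.234] [179.885  -0.316  38.628] 0.15605505773182687 [-0.676 -0.36  -2.949] [-0.053 -0.031 -0.02 ]
```

View pics/s10z.png

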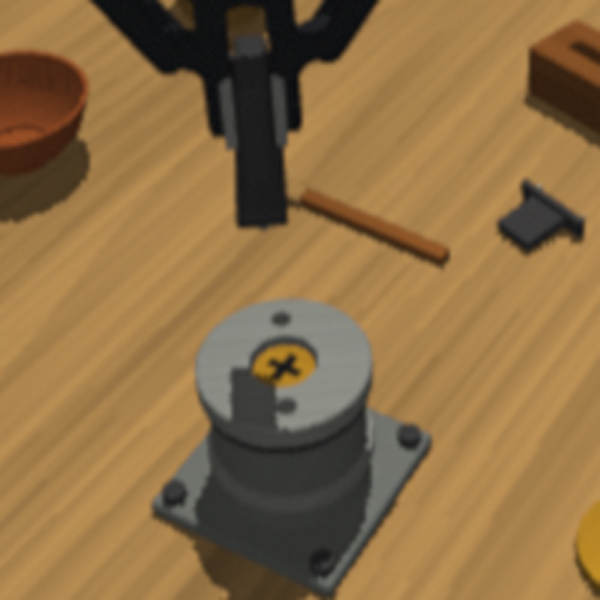

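View pics/w10.png

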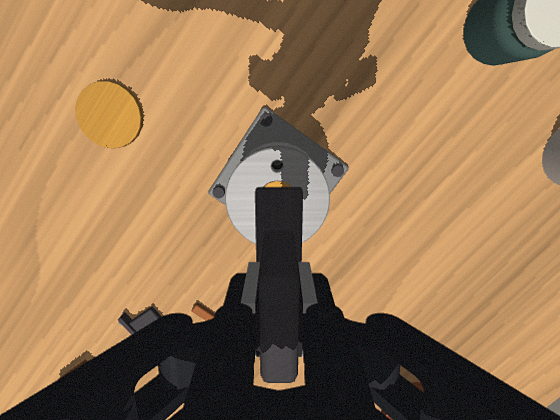

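Request:
send_rows --rows '[[[0,0,3.11],[-0.0002,-0.0313,0],1],[[0,0,3.11],[-0.0002,-0.0313,0],1],[[0,0,3.11],[-0.0002,-0.0313,0],1],[[0,0,3.11],[-0.0002,-0.0313,0],1],[[0,0,3.11],[-0.0002,-0.0313,0],1]]'

```text
t: 15.45
tool_pos: [0.465, 0.0337, 0.2282]
orientation: [-179.8, 0.1, 54.4]
wrist_force: [0.3, 0.6, -1.8]
opening: 0.159
```

Request:
send_rows --rows '[[[0,0,3.11],[-0.0002,-0.0313,0],1],[[0,0,3.11],[-0.0002,-0.0313,0],1],[[0,0,3.11],[-0.0002,-0.0313,0],1],[[0,0,3.11],[-0.0002,-0.0313,0],1],[[0,0,3.11],[-0.0002,-0.0313,0],1]]'

```text
t: 15.87
tool_pos: [0.464, -0.1228, 0.2283]
orientation: [-179.8, 0.0, 69.9]
wrist_force: [0.8, 0.6, -2.4]
opening: 0.155
```

Request:
send_rows --rows '[[[0,0,3.11],[-0.0002,-0.0313,0],1],[[0,0,3.11],[-0.0002,-0.0313,0],1],[[0,0,0],[0,0,-0.035],1],[[0,0,0],[0,0,-0.035],1],[[0,0,0],[0,0,-0.035],1]]'

```text
t: 16.28
tool_pos: [0.4636, -0.1846, 0.1224]
orientation: [-179.9, -0.0, 75.9]
wrist_force: [-0.1, -0.1, -2.4]
opening: 0.155
```

Request:
send_rows --rows '[[[0,0,0],[0,0,-0.02],1],[[0,0,0],[0,0,0],1],[[0,0,0],[0,0,0],1],[[0,0,0],[0,0,0],1],[[0,0,0],[0,0,0],1]]'

```text
t: 16.7
tool_pos: [0.4655, -0.1845, 0.1076]
orientation: [179.8, 0.0, 76.0]
wrist_force: [0.3, 0.4, -0.7]
opening: 0.153
```

```bash
python3 m.py; python3 v.py w11; python3 - <<'E'
from h import *
P=[ray('side',p,.092) for p in [(276.3,243.7),(305.3,245.7)]]; d=P[1]-P[0]; print('holes now',np.mean(P,0),np.hypot(*d[:2]),np.degrees(np.arctan2(d[1],d[0])))
im=snap('side','s11.png'); cv2.imwrite('pics/s11z.png',cv2.resize(im[130:230,300:420,::-1],None,fx=6,fy=6,interpolation=2))
im=snap('scene','c11.png'); cv2.imwrite('pics/c11z.png',cv2.resize(im[210:320,120:250,::-1],None,fx=5,fy=5,interpolation=2))
E
```

```text
16.7 [ 0.466 -0.184  0.108] [179.805   0.041  75.965] 0.1531211779196387 [ 0.313  0.388 -0.74 ] [ 0.04  -0.07  -0.028]
16.7 [ 0.4655 -0.1845  0.1076] [179.8049   0.0414  75.9645] 0.1531211779196387 [ 0.3125  0.3877 -0.74  ] [ 0.0402 -0.0695 -0.0282] [ 0.0709 -0.2934 -0.2608 -0.0154 -0.0819  0.0022]
[ 0.4259 -0.1736  0.0976]
pin down proj (np.float64(206.9638817447456), np.float64(284.8675511665151)) hole radius pts (np.float64(196.9950849729674), np.float64(282.33528481789705)) (np.float64(204.49487346285684), np.float64(295.18292348638863))
holes now [0.46613224 0.19256032 0.092     ] 0.057757162047659565 129.3730502246071
```

View pics/w11.png

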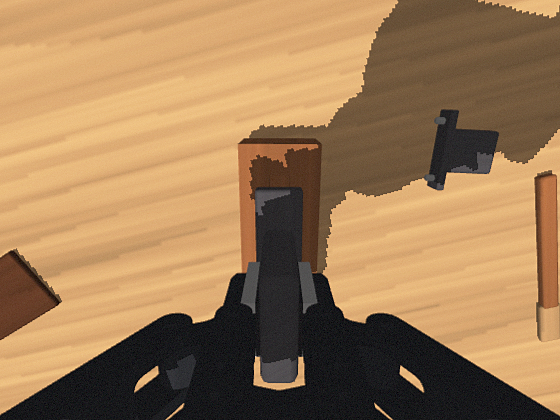

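View pics/s11z.png

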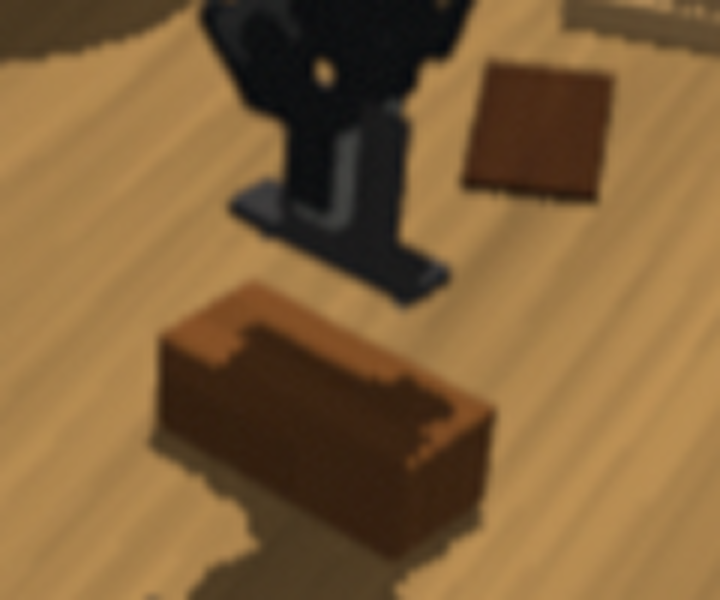

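View pics/c11z.png

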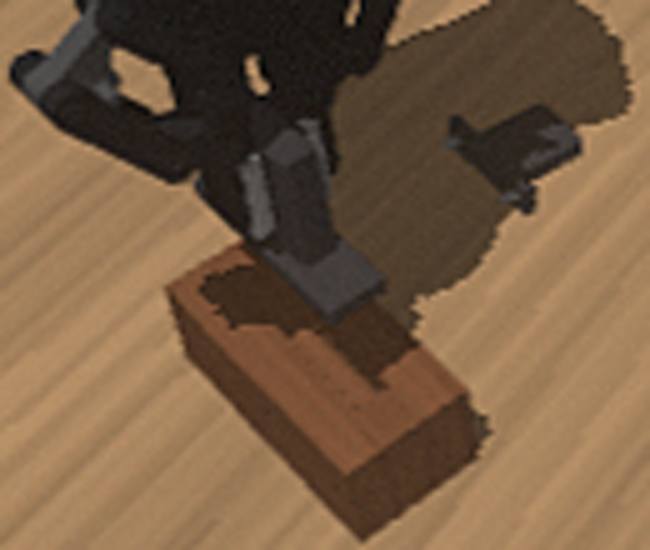

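The hole line now sits at -50.6°, so the ring turned 50.3°, which fits the stop with q0 ≈ 0.07. I'll check the spanner's alignment over the slot.

```bash
python3 - <<'E'
from h import *
np.set_printoptions(precision=4,suppress=True)
im=cv2.imread('pics/w11.png'); cv2.imwrite('pics/w11z.png',cv2.resize(im[125:285,220:340],None,fx=5,fy=3.7,interpolation=2))
y=np.radians(75.96); tx=np.array([np.cos(y),np.sin(y)]); ty=np.array([np.sin(y),-np.cos(y)])
s=np.array([.4259,-.1736])+.04*ty
for rc in [(142.5,239.5),(142.5,320.5),(265,242),(265,319)]:
    p=ray('wrist',rc,.04)[:2]-s; print(p@tx*1000,p@ty*1000)
E
```

```text
-23.418296641637454 -54.50413966156683
24.528907623994613 -54.53133667284766
-24.38455935141266 25.01370528313262
26.418471821109783 24.977218692152977
```

View pics/w11z.png

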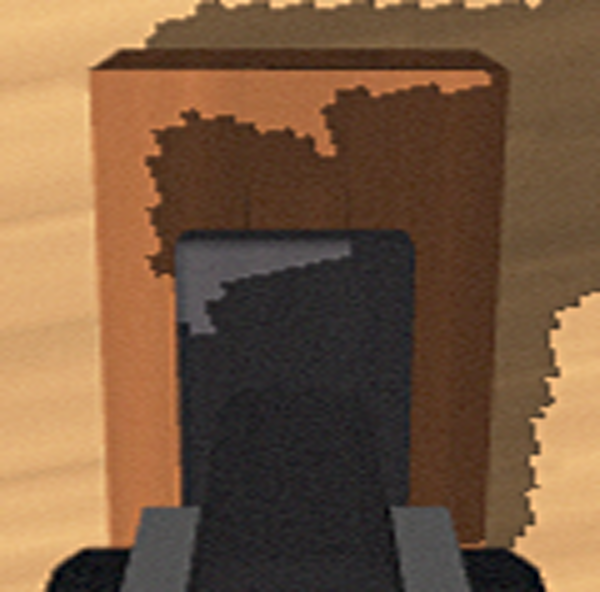

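Request:
send_rows --rows '[[[0,0,0],[0.0011,0.0004,-0.012],1],[[0,0,0],[0,0,-0.014],1],[[0,0,0],[0,0,-0.01],1],[[0,0,0],[0,0,0],1],[[0,0,0],[0,0,0],1]]'

```text
t: 17.27
tool_pos: [0.465, -0.1834, 0.0682]
orientation: [-179.9, -0.0, 76.0]
wrist_force: [0.4, 0.0, -1.7]
opening: 0.154
```

Request:
send_rows --rows '[[[0,0,0],[0,0,-0.001],1],[[0,0,0],[0,0,-0.001],1],[[0,0,0],[0,0,-0.001],1],[[0,0,0],[0,0,-0.001],1],[[0,0,0],[0,0,-0.001],1]]'

```text
t: 17.68
tool_pos: [0.4658, -0.1838, 0.0646]
orientation: [180.0, 0.0, 76.0]
wrist_force: [-0.2, 0.0, -1.3]
opening: 0.16
```

Request:
send_rows --rows '[[[0,0,0],[0,0,-0.001],1],[[0,0,0],[0,0,-0.001],1],[[0,0,0],[0,0,-0.001],1],[[0,0,0],[0,0,0],1]]'

```text
t: 18.02
tool_pos: [0.4655, -0.1836, 0.061]
orientation: [-180.0, -0.0, 76.0]
wrist_force: [-0.2, -0.4, -2.0]
opening: 0.159
```

Pins are entering the slot with no contact force. Continuing.

Request:
send_rows --rows '[[[0,0,0],[0,0,-0.001],1],[[0,0,0],[0,0,-0.001],1],[[0,0,0],[0,0,0],1],[[0,0,0],[0,0,0],1]]'

```text
t: 18.35
tool_pos: [0.4656, -0.1837, 0.0592]
orientation: [-180.0, -0.0, 76.0]
wrist_force: [-0.7, -0.2, -1.9]
opening: 0.154
```

Request:
send_rows --rows '[[[0,0,0],[0,0,-0.001],1],[[0,0,0],[0,0,0],1],[[0,0,0],[0,0,0],1]]'

```text
t: 18.6
tool_pos: [0.4656, -0.1837, 0.0583]
orientation: [180.0, 0.0, 76.0]
wrist_force: [0.0, -0.4, -1.2]
opening: 0.155
```

Request:
send_rows --rows '[[[0,0,0],[0,0,-0.0007],1],[[0,0,0],[0,0,0],1],[[0,0,0],[0,0,0],1]]'

```text
t: 18.85
tool_pos: [0.4656, -0.1837, 0.0583]
orientation: [180.0, 0.0, 76.0]
wrist_force: [-2.0, 0.5, 4.4]
opening: 0.157
```

```bash
python3 m.py; python3 - <<'E'
from h import *
im=snap('side','s12.png'); cv2.imwrite('pics/s12z.png',cv2.resize(im[130:230,300:420,::-1],None,fx=6,fy=6,interpolation=2))
E
```

```text
18.85 [ 0.466 -0.184  0.058] [179.985   0.008  75.954] 0.15717378269752091 [-1.95   0.486  4.431] [0.242 0.453 0.011]
```

View pics/s12z.png

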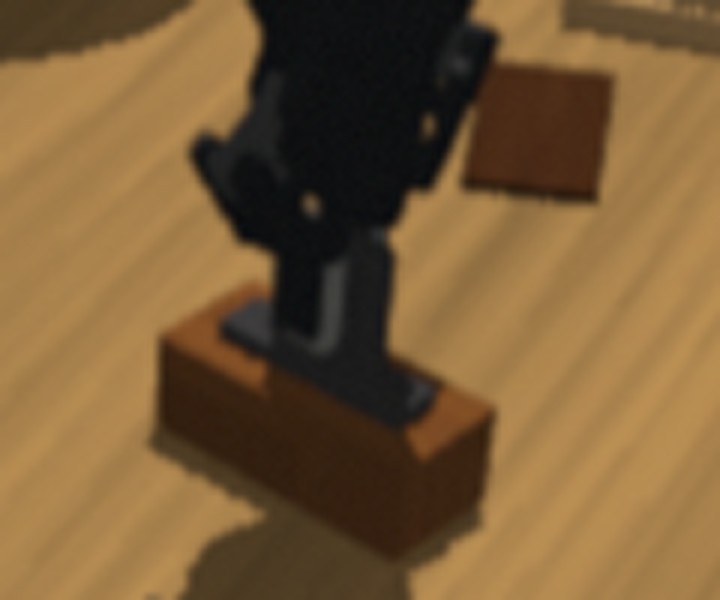

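The spanner is seated at the same height it was picked up from, bar flat on the rest. Releasing.

Request:
send_rows --rows '[[[0,0,0],[0,0,0.0007],1],[[0,0,0],[0,0,0],0.8],[[0,0,0],[0,0,0],0.6],[[0,0,0],[0,0,0],0.3],[[0,0,0],[0,0,0],0]]'

```text
t: 19.32
tool_pos: [0.4657, -0.1837, 0.0582]
orientation: [180.0, 0.0, 76.0]
wrist_force: [0.1, -0.9, -0.1]
opening: 0.619
```

Request:
send_rows --rows '[[[0,0,0],[0,0,0],0],[[0,0,0],[0,0,0],0],[[0,0,0],[0,0,0],0],[[0,0,0],[0,0,0],0],[[0,0,0],[0,0,0],0]]'

```text
t: 19.73
tool_pos: [0.4656, -0.1837, 0.0583]
orientation: [180.0, -0.0, 76.0]
wrist_force: [0.2, -0.4, -0.5]
opening: 1.001
```

Request:
send_rows --rows '[[[0,0,0],[0,0,0.01],0],[[0,0,0],[0,0,0.03],0],[[0,0,0],[0,0,0.04],0],[[0,0,0],[0,0,0.04],0],[[0,0,0],[0,0,0.04],0]]'

```text
t: 20.15
tool_pos: [0.4652, -0.1835, 0.2208]
orientation: [180.0, 0.0, 76.0]
wrist_force: [2.0, 0.4, 0.6]
opening: 0.998
```

Request:
send_rows --rows '[[[0,0,0],[0,0,0.02],0],[[0,0,0],[0,0,0],0],[[0,0,0],[0,0,0],0],[[0,0,0],[0,0,0],0]]'

```text
t: 20.48
tool_pos: [0.4654, -0.1836, 0.2375]
orientation: [-179.9, -0.0, 76.0]
wrist_force: [0.1, -0.2, 0.2]
opening: 0.998
```

```bash
python3 m.py; python3 - <<'E'
from h import *
im=snap('side','s13.png'); im=snap('scene','c13.png'); im=snap('wrist','w13.png')
E
```

```text
20.4833 [ 0.465 -0.184  0.238] [-179.934   -0.012   75.955] 0.9978607476641179 [ 0.148 -0.189  0.17 ] [ 0.008  0.015 -0.006]
```

View pics/s13.png

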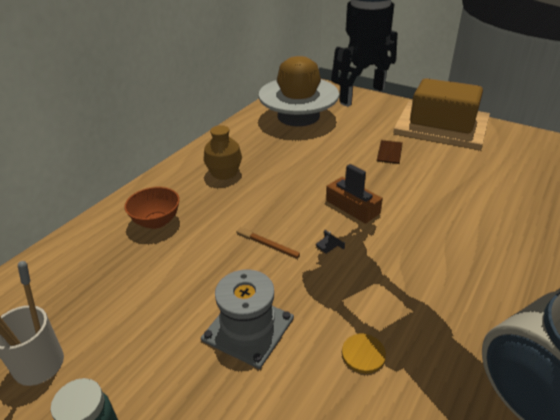

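View pics/c13.png

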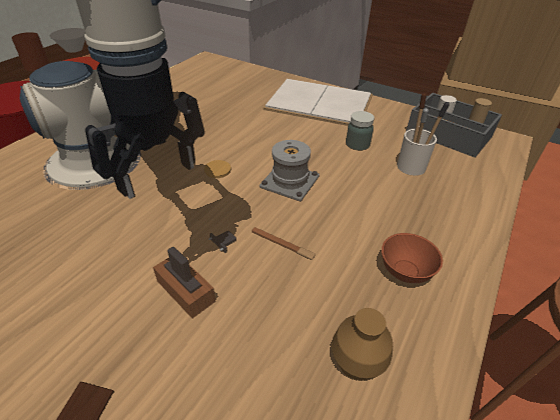

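View pics/w13.png

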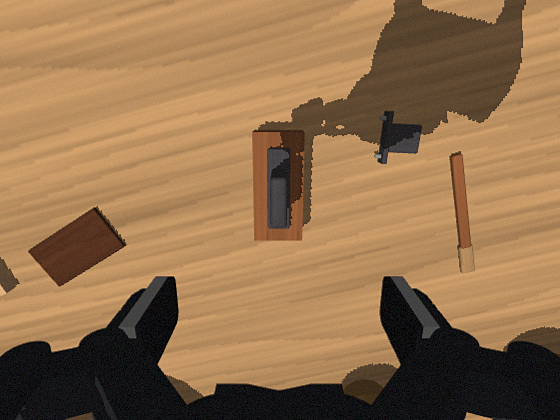

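```bash
python3 -c "
from workcell import *
print(sign_off())"
```

```text
the job is handed in; nothing more can be done
None
```

The ring is tight against its stop and the spanner is back upright in its rest. I handed the job in at about 20.6 s of the 72 s allowed.

- **Insertion:** I centred the pins over the holes using the wrist camera. They dropped fully in, with a firm stop at TCP z = 0.110 m and the bar flat on the face in the side view. I pressed with up to about 10 N briefly to confirm this before turning.
- **Tightening:** I turned clockwise with 5–8 N of downward force. The turning moment stayed around 0.3 N m, then rose to 0.99 N m over the last 2–3°, which I took as the stop. I backed off inside the hole play until the moment read zero, then lifted out. The side view showed the hole line going from -0.3° to -50.6°, which puts the ring's start angle at about 0.07 rad, inside the stated range.
- **Return:** The spanner seated at the same height it was picked up from, and I released it without disturbing it. The last pictures show it upright in the slot. The small look-alike, the modelling tool and the other things in view looked unmoved, and the arm was clear.

No check failed. One early wrist picture, taken before the arm had settled, put the ring about 2.5 mm off in y. I re-measured once it was still, before lowering the pins.

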